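# Change over the pulled-out stock tray

### The arm

A 6-joint arm with a two-finger parallel gripper is mounted at the origin on the work surface. World frame = base frame: x ahead of the robot, y to its left, z up, the work surface at z = 0. Lengths are in m, angles in rad, forces in N, time in s.
With the tool pointing down it reaches from about 0.425 to 0.95 m from the base axis. Payload 3.5 kg.
Tool frame: the origin (TCP) lies on the centre line of the jaws, within the pads' length; the fingertips stand 14 mm ahead of it and the grasp point (between the pads) lies 5 mm behind it (ctrl.finger_overhang is the distance from the TCP to the fingertips, in m); z points along the fingers, y is the line along which they close (so a half turn about z gives the same grasp; the last joint's range is limited). The gripper opens to 85 mm and grips with 20 to 120 N. Pads are 22 mm wide; open, the fingers measure 114 mm over their backs; the gripper's body (76 mm by 85 mm) begins 54 mm behind the grasp point. The pads swing forward as they close: fully open they stand 13 mm farther back than shut.
Start: joints at [1.005, 0.286, 1.577, -0, 1.279, -0.15], TCP at [0.273, 0.617, 0.245] pointing down, gripper open.
Joint ranges: [-2.77, 2.77], [-0.9, 2.22], [0.21, 2.48], [-1.53, 4.67], [0.24, 2.81], [-2.84, 2.84]. Speed limits (rad/s): [2.79, 2.79, 3.14, 3.14, 3.14, 3.14].

### API

Orientations are given as a unit quaternion [x, y, z, w].
In Python, from plant import ctrl gives the robot as it stands.
- The arm moves only by the tool send_rows, never from a script. Its argument "moves" is text: rows parted by semicolons, each of 7 numbers parted by spaces: the turn, a rotation vector about the tool's x, y, z in units of 360 degrees (1.0 is 360 degrees), then the shift along the tool's x, y, z in units of 20 cm (1.0 is 20 cm), then the gripper's target within -1 to 1 (fully open at 1, half-way at 0, shut at -1). A call has 1 to 12 rows; each row is the pose to reach, as a shift and turn from the pose commanded when the call began, along the tool's axes at that moment, turning the shorter way round; what a row does not reach only later rows make up. A row lasts 1/8 s, in which the tool goes at most 62.5 mm and 10.7 degrees, less where a joint would pass 70% of its speed; a pose out of reach is approached as far as the arm can. A call with a number of a shift or a turn outside -1 to 1 is refused whole. A call with a gripper value outside its range is refused whole. The fingers move at their own pace and stop on an object; "newtons" is the grip in N (left out, the last holds). Time passes only in rows, so rows that repeat a pose let the fingers close. It gives the time, the measured TCP pose, the force, the opening and the grip force at its end, in the units of the state.
- ctrl.get_state(): the state, without advancing time (a new reading comes with each control period).
- ctrl.read_camera(name): name is "scene" or "top" or "wrist"; returns a dict with "image" (420x560x3 uint8, red, green, blue), "fovy" (degrees; the focal length in pixels is half the picture's height over the tangent of half this angle, whatever the lens; pixels are square), "cx", "cy" (the principal point, pixels), "extrinsics" (4x4, takes a point from camera to world coordinates). Camera axes: x right, y up, looking along -z (the intrinsics and any distortion apply to the point x, -y, -z); pixel columns grow to the right and rows downward; lengths in m; the calibration is good to about 2 mm. A picture is of the moment at which its call begins. There is no depth.
- ctrl.sign_off(): hands the job in; it is judged then, once.
The state is a dict: "time": time; "qpos": joint angles; "dq": joint speeds; "joint_efforts": joint torques, N m; "eef_pos": TCP position; "tcp_rot": TCP orientation; "contact_force": force on the tool from outside, world axes, zero at the start; "wrist_torque": the same for the moment, N m; "opening": opening from 0.0 (shut) to 1.0 (fully open); "finger_force": force on a finger pad.
Only numpy, scipy, OpenCV 4.12 (cv2) and the standard library are available. Lean on these libraries where they do the work, as an engineer would, in place of code of your own. Each camera call takes 0.05 s, during which the arm holds its last target. There are 200 camera calls.

### The job

Three stock trays of cabinet pulls sit in runners side by side, and only one should be out at a time. First push the blue tray, which was left open, fully home; then hook a fingertip behind the lip of the yellow tray and draw it all the way out to its stop, and leave it there. Do it by touch alone: do not pinch a tray's front or lift anything, keep the white knobs standing on their trays, and leave the green tray and the other things on the bench alone.

Things in the scene. Friction and masses are not known exactly. Their poses are not given: they have to be found in the camera images.
- yellow_tray (a joint): How far the yellow tray is drawn out of its runner, in m: 0 = fully home against its stop, 0.13 = fully out against its stop (the tray to draw out; starts home or up to 15 mm out). It slides level towards the robot, along -x of yellow_lip_top, with about 1.5 N of friction and a light drag that grows with speed (0.6 N at 0.1 m/s), and stays where it is left. No spring, no catch. The tray cannot leave the runner.
- yellow_lip_top (a point): Middle of the top edge of the yellow tray's lip, an upright plate 5 (x) x 116 (y) x 68 (z) mm, moving with the tray, 90 mm above the bench. x points straight into the runner (home, away from the robot), y along the lip, z up. Behind the lip (+x) is an empty finger pocket 82 mm long, 110 mm wide between thin tray sides (tops 24 mm below the lip's top), floor 64 mm below the lip's top.
- yellow_front_mid (a point): Centre of the outer face (towards the robot) of the yellow front plate, 5 x 126 x 60 mm, fixed flat on the lip; the face to push on. 7.5 mm on the robot's side of the lip's middle and 38 mm below the lip's top; the plate's top is 8 mm below the lip's top. Same axes as yellow_lip_top.
- yellow_knob: Loose white ceramic cabinet knob, 32 mm across, 29 mm high, foot 28 mm across, about 50 g, standing on the yellow tray's wooden block (top 58 mm above the bench, beyond the finger pocket), beside two fixed nickel cup pulls (28 mm high) and a yellow tag 40 x 16 mm; origin at the centre of its underside, z up along its axis.
- blue_tray (a joint): How far the blue tray is drawn out of its runner, in m: 0 = fully home against its stop, 0.13 = fully out against its stop (the tray left open; starts 70 to 120 mm out). It slides level towards the robot, along -x of blue_lip_top, with about 1.5 N of friction and a light drag that grows with speed (0.6 N at 0.1 m/s), and stays where it is left. No spring, no catch. The tray cannot leave the runner.
- blue_lip_top (a point): Middle of the top edge of the blue tray's lip, an upright plate 5 (x) x 116 (y) x 68 (z) mm, moving with the tray, 90 mm above the bench. x points straight into the runner (home, away from the robot), y along the lip, z up. Behind the lip (+x) is an empty finger pocket 82 mm long, 110 mm wide between thin tray sides (tops 24 mm below the lip's top), floor 64 mm below the lip's top.
- blue_front_mid (a point): Centre of the outer face (towards the robot) of the blue front plate, 5 x 126 x 60 mm, fixed flat on the lip; the face to push on. 7.5 mm on the robot's side of the lip's middle and 38 mm below the lip's top; the plate's top is 8 mm below the lip's top. Same axes as blue_lip_top.
- blue_knob: Loose white ceramic cabinet knob, 32 mm across, 29 mm high, foot 28 mm across, about 50 g, standing on the blue tray's wooden block (top 58 mm above the bench, beyond the finger pocket), beside two fixed nickel cup pulls (28 mm high) and a blue tag 40 x 16 mm; origin at the centre of its underside, z up along its axis.
- green_tray (a joint): How far the green tray is drawn out of its runner, in m: 0 = fully home against its stop, 0.13 = fully out against its stop (stays home). It slides level towards the robot, along -x of green_lip_top, with about 1.5 N of friction and a light drag that grows with speed (0.6 N at 0.1 m/s), and stays where it is left. No spring, no catch. The tray cannot leave the runner.
- green_lip_top (a point): Middle of the top edge of the green tray's lip, an upright plate 5 (x) x 116 (y) x 68 (z) mm, moving with the tray, 90 mm above the bench. x points straight into the runner (home, away from the robot), y along the lip, z up. Behind the lip (+x) is an empty finger pocket 82 mm long, 110 mm wide between thin tray sides (tops 24 mm below the lip's top), floor 64 mm below the lip's top.
- green_front_mid (a point): Centre of the outer face (towards the robot) of the green front plate, 5 x 126 x 60 mm, fixed flat on the lip; the face to push on. 7.5 mm on the robot's side of the lip's middle and 38 mm below the lip's top; the plate's top is 8 mm below the lip's top. Same axes as green_lip_top.
- green_knob: Loose white ceramic cabinet knob, 32 mm across, 29 mm high, foot 28 mm across, about 50 g, standing on the green tray's wooden block (top 58 mm above the bench, beyond the finger pocket), beside two fixed nickel cup pulls (28 mm high) and a green tag 40 x 16 mm; origin at the centre of its underside, z up along its axis.
- screw_jar: Glass jar with steel lid, 64 mm across, 90 mm high; bystander, origin at the centre of its underside.
- screwdriver: Screwdriver with red handle, lying on the bench; bystander, origin at the centre of its underside.
- tape_roll: Yellow roll of tape lying flat, 100 mm across, 48 mm high; bystander, origin at the centre of its underside.
- driver: Cordless driver, orange and black, standing on its battery, about 180 mm high; bystander, origin at the centre of its underside.
- board: Plywood board, 250 x 520 x 12 mm, fixed on the bench, carrying the three runners side by side, 170 mm apart centre to centre; origin under its centre, x in the trays' home direction. The runners are 132 mm wide with walls up to 54 mm above the bench (rear wall 62 mm). Which colour is in which place changes.

How it is judged:
On the way, in this order (a step that is already met when the one before it is completed fails the run):
1. the blue tray is pushed fully home (within 10 mm) while the yellow tray is still in (value of joint blue_tray below 0.01 m and value of joint yellow_tray below 0.05 m), for 0.2 s.
2. the yellow tray is drawn part of the way with the fingers pulling on its lip (value of joint yellow_tray between 0.03 and 0.115 m and contact force between the fingers and yellow_tray_c0 above 0.4 N), for 0.05 s.
3. the yellow tray is drawn fully out (within 10 mm of its stop) (value of joint yellow_tray above 0.12 m), for 0.2 s.
At the end, for the whole second after the job is handed in: The yellow tray is out to within 10 mm of its stop (joint above 0.12) and at rest, the blue and green trays are home within 10 mm, and all three white knobs stand upright on their trays (value of joint yellow_tray above 0.12 m and value of joint each of blue_tray, green_tray below 0.01 m and velocity of joint yellow_tray between -0.01 and 0.01 m/s and angle between each of yellow_knob, blue_knob, green_knob's own z axis and vertical below 0.3 rad and height (world z) of yellow_knob between 0.05 and 0.066 m and height (world z) of blue_knob between 0.05 and 0.066 m and height (world z) of green_knob between 0.05 and 0.066 m); the robot touches nothing.
It fails at once if a tray front is pinched: the fingers press its lip and its outer front plate at once ((contact force between the fingers and yellow_tray_c0 above 2 N and contact force between the fingers and yellow_tray_c1 above 2 N) or (contact force between the fingers and blue_tray_c0 above 2 N and contact force between the fingers and blue_tray_c1 above 2 N) or (contact force between the fingers and green_tray_c0 above 2 N and contact force between the fingers and green_tray_c1 above 2 N)).
It fails at once if a knob is knocked over, falls off its tray or is lifted off it (not (angle between each of yellow_knob, blue_knob, green_knob's own z axis and vertical below 0.5 rad and height (world z) of yellow_knob between 0.05 and 0.066 m and height (world z) of blue_knob between 0.05 and 0.066 m and height (world z) of green_knob between 0.05 and 0.066 m)).
It fails at once if the green tray is drawn out (value of joint green_tray above 0.015 m).
It fails at once if a bystander on the bench is moved, lifted or carried (distance of any of screw_jar, screwdriver, tape_roll, driver from where it was at the start of the episode above 0.025 m).
It also fails if it takes over 40 s, if anything falls off the work surface, if the arm or the gripper's body presses on something with over 40 N, if the wrist force passes 120 N, or if a joint passes its speed limit or range.

## Working session

There is one attempt and no reset: what is moved stays moved. The work goes in short steps, Python scripts to look and compute and a tool call to move; the robot and the scene stay as the last step left them, time stands still between calls to the robot, and variables do not carry over. Pictures are saved under pics/ and viewed, at most 10 in all, crops included, and the job is handed in when it is done.

Besides the shell and the picture viewer there is one more tool, called after "Call:" in YAML: its name, and indented under it one key for each argument. send_rows: Moves the arm, as the interface text tells. Its arguments: {"type":"object","properties":{"moves":{"type":"string"},"newtons":{"type":"number"}},"required":["moves"]}

```bash
mkdir -p pics; cat > h.py <<'E'
import numpy as np, cv2
from plant import ctrl
def cam(n):
    c=ctrl.read_camera(n); c['f']=c['image'].shape[0]/2/np.tan(np.radians(c['fovy'])/2); return c
def ray(c,u,v,z):
    d=np.array([(u-c['cx'])/c['f'],-(v-c['cy'])/c['f'],-1.]); E=np.array(c['extrinsics'])
    d=E[:3,:3]@d; o=E[:3,3]; return o+d*(z-o[2])/d[2]
def save(c,n): cv2.imwrite('pics/'+n,c['image'][:,:,::-1])
E
python3 - <<'E'
from h import *
import pickle
for n in('top','scene'):
    c=cam(n); save(c,n+'1.png'); pickle.dump(c,open(n+'.pkl','wb')); print(n,c['f'],c['cx'],c['cy'],np.round(c['extrinsics'],3).tolist(),[k for k in c])
s=ctrl.get_state(); print(s['eef_pos'],s['tcp_rot'],s['contact_force'],ctrl.finger_overhang)
E
```

```text
top 446.6727320477251 288.5014655065943 209.10740800538403 [[0.018, 0.985, -0.169, 0.341], [-0.999, 0.023, 0.023, 0.038], [0.026, 0.169, 0.985, 1.419], [0.0, 0.0, 0.0, 1.0]] ['image', 'fovy', 'cx', 'cy', 'extrinsics', 'f']
scene 403.4735725378268 276.6217263988681 213.32758712126457 [[-0.098, -0.578, 0.81, 1.52], [0.995, -0.067, 0.072, 0.095], [0.012, 0.813, 0.582, 0.778], [0.0, 0.0, 0.0, 1.0]] ['image', 'fovy', 'cx', 'cy', 'extrinsics', 'f']
[0.27230968 0.61701311 0.24405538] [ 2.06398945e-01  9.78467312e-01 -1.02608292e-03 -3.77991702e-04] [-0.33486477  0.72156765  0.42106823] 0.014
```

View pics/top1.png

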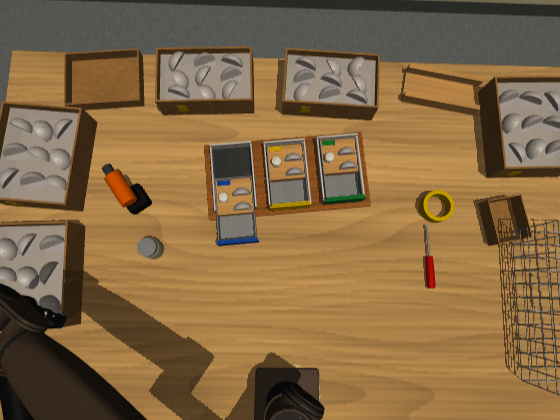

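View pics/scene1.png

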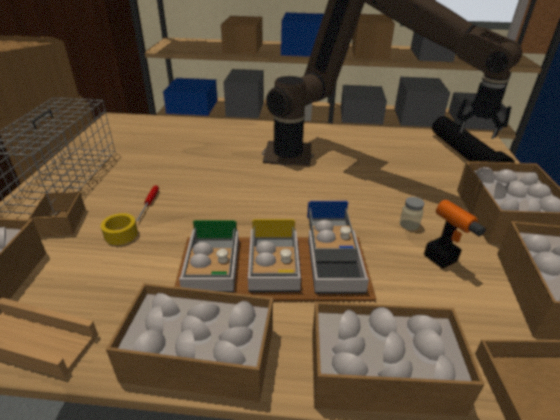

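Top view: blue tray is left (lip around px 237,240), yellow is in the middle (287,205), green is on the right (342,197). The screw jar is at (150,247), the driver at (125,190). The arm is clear. I'll measure the fronts by colour.

```bash
python3 - <<'E'
from h import *
import pickle
t=pickle.load(open('top.pkl','rb')); s=pickle.load(open('scene.pkl','rb'))
H={'blue':(105,125),'yellow':(22,34),'green':(50,75)}
box={'top':(slice(120,255),slice(205,372)),'scene':(slice(190,300),slice(180,370))}
for n,c in(('top',t),('scene',s)):
  hsv=cv2.cvtColor(c['image'],cv2.COLOR_RGB2HSV)
  for k,(a,b) in H.items():
    m=cv2.inRange(hsv,(a,130,60),(b,255,255)); z=np.zeros_like(m); z[box[n]]=m[box[n]]
    N,L,st,ce=cv2.connectedComponentsWithStats(z)
    i=1+np.argmax(st[1:,4])
    pts=np.argwhere(L==i)[:,::-1].astype(np.float32)
    r=cv2.minAreaRect(pts); bp=cv2.boxPoints(r)
    print(n,k,st[i],np.round(bp,0).tolist())
    for zz in(0.09,0.082): print('  z',zz,'cen',ray(c,*r[0],zz).round(4), [ray(c,*p,zz)[:2].round(3).tolist() for p in bp])
big=cv2.resize(t['image'][120:260,190:380],None,fx=4,fy=4,interpolation=cv2.INTER_CUBIC)
cv2.imwrite('pics/crop.png',big[:,:,::-1])
E
```

```text
top blue [217 237  41   8 187] [[217.0, 240.0], [257.0, 236.0], [257.0, 241.0], [217.0, 245.0]]
  z 0.09 cen [0.4707 0.1586 0.09  ] [[0.47, 0.219], [0.486, 0.1], [0.471, 0.098], [0.456, 0.217]]
  z 0.082 cen [0.4715 0.1593 0.082 ] [[0.471, 0.22], [0.487, 0.101], [0.472, 0.099], [0.456, 0.218]]
top yellow [270 200  41  11 254] [[270.0, 204.0], [310.0, 200.0], [310.0, 207.0], [270.0, 211.0]]
  z 0.09 cen [0.5811 0.0027 0.09  ] [[0.584, 0.064], [0.599, -0.057], [0.578, -0.059], [0.563, 0.062]]
  z 0.082 cen [0.5826 0.0024 0.082 ] [[0.585, 0.065], [0.601, -0.057], [0.58, -0.06], [0.564, 0.062]]
top green [325 194  41   8 162] [[325.0, 197.0], [365.0, 194.0], [365.0, 198.0], [325.0, 201.0]]
  z 0.09 cen [ 0.6088 -0.1641  0.09  ] [[0.608, -0.103], [0.623, -0.225], [0.609, -0.226], [0.595, -0.104]]
  z 0.082 cen [ 0.6105 -0.1653  0.082 ] [[0.61, -0.103], [0.624, -0.226], [0.611, -0.227], [0.597, -0.105]]
scene blue [309 202  38  16 544] [[309.0, 202.0], [346.0, 202.0], [346.0, 217.0], [309.0, 217.0]]
  z 0.09 cen [0.5268 0.1578 0.09  ] [[0.493, 0.102], [0.48, 0.214], [0.559, 0.211], [0.571, 0.104]]
  z 0.082 cen [0.5152 0.1585 0.082 ] [[0.481, 0.102], [0.468, 0.216], [0.548, 0.212], [0.56, 0.104]]
scene yellow [253 219  42  19 692] [[253.0, 237.0], [253.0, 219.0], [294.0, 219.0], [294.0, 237.0]]
  z 0.09 cen [0.6345 0.0075 0.09  ] [[0.68, -0.043], [0.599, -0.055], [0.586, 0.062], [0.668, 0.067]]
  z 0.082 cen [0.6242 0.0065 0.082 ] [[0.671, -0.045], [0.589, -0.057], [0.575, 0.061], [0.658, 0.066]]
scene green [206 221  30   3  44] [[206.0, 223.0], [206.0, 221.0], [235.0, 221.0], [235.0, 223.0]]
  z 0.09 cen [ 0.6239 -0.1447  0.09  ] [[0.633, -0.184], [0.624, -0.187], [0.615, -0.105], [0.624, -0.103]]
  z 0.082 cen [ 0.6135 -0.1475  0.082 ] [[0.623, -0.187], [0.614, -0.19], [0.604, -0.107], [0.613, -0.105]]
```

View pics/crop.png

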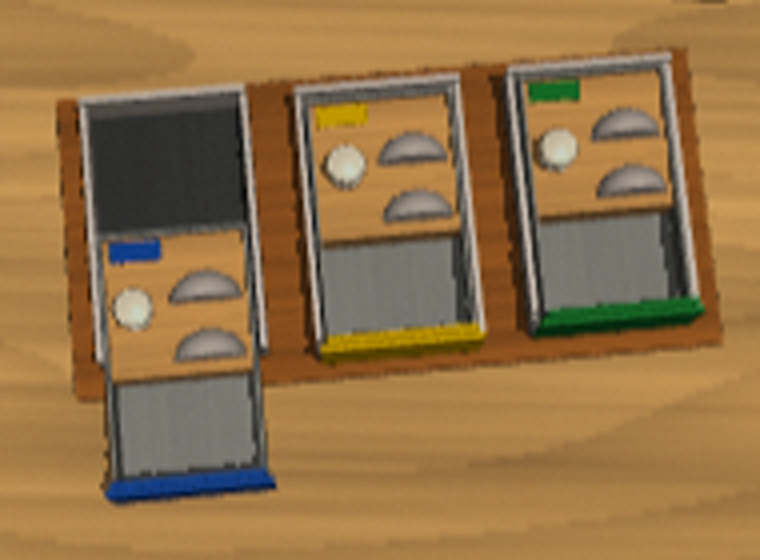

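Blue lip is at about (0.476, 0.159), roughly 98 mm out. Yellow lip is at about (0.589, 0.003), roughly 7 mm out. The home direction is yawed about +7°. The spacing and widths agree with the given sizes, so I'm approaching in front of blue with the gripper shut.

Call:
send_rows:
  moves: "0 0 -0.0856 -0.85 -0.89 0 -1;0 0 -0.0856 -0.85 -0.89 0 -1;0 0 -0.0856 -0.85 -0.89 0 -1;0 0 -0.0856 -0.85 -0.89 0 -1;0 0 -0.0856 -0.85 -0.89 0 -1;0 0 -0.0856 -0.85 -0.89 0 -1;0 0 -0.0856 -0.85 -0.89 0 -1"
  newtons: 20

```text
time: 0.98
eef_pos: [0.3558, 0.387, 0.2452]
tcp_rot: [-0.062, 0.998, 0.0, -0.0]
contact_force: [-0.6, -0.4, 0.1]
opening: -0.0
finger_force: 0.0
```

```bash
cat >> h.py <<'E'
from scipy.spatial.transform import Rotation as Ro
def to(p):
    s=ctrl.get_state(); R=Ro.from_quat(s['tcp_rot']); d=R.inv().apply(np.array(p)-s['eef_pos'])/.2
    M=R.as_matrix(); print('t',s['time'],'pos',s['eef_pos'].round(4),'yaw(tool y)',np.degrees(np.arctan2(-M[0,1],M[1,1])).round(2),'z',M[:,2].round(3),'F',s['contact_force'].round(2),'shift',d.round(3))
E
python3 -c "
from h import *
to((.435,.155,.2))"
```

```text
t 0.975 pos [0.3558 0.387  0.2452] yaw(tool y) 7.08 z [-0.  0. -1.] F [-0.65 -0.36  0.14] shift [-0.25  -1.2    0.226]
```

Call:
send_rows:
  moves: "0 0 0 -0.25 -1 0 -1;0 0 0 -0.25 -1 0 -1;0 0 0 -0.25 -1 0 -1;0 0 0 -0.25 -1 0.2 -1;0 0 0 -0.25 -1 0.2 -1;0 0 0 -0.25 -1 0.2 -1"

```text
time: 1.72
eef_pos: [0.4303, 0.1949, 0.2061]
tcp_rot: [-0.062, 0.998, 0.0, 0.0]
contact_force: [0.8, 0.6, 0.2]
opening: 0.001
finger_force: 0.0
```

```bash
python3 - <<'E'
from h import *
to((.435,.155,.07))
c=cam('top'); big=cv2.resize(c['image'][120:290,180:380],None,fx=3.5,fy=3.5,interpolation=cv2.INTER_CUBIC); cv2.imwrite('pics/c2.png',big[:,:,::-1])
E
```

```text
t 1.725 pos [0.4303 0.1949 0.2061] yaw(tool y) 7.09 z [ 0.     0.001 -1.   ] F [0.78 0.56 0.2 ] shift [ 0.002 -0.201  0.68 ]
```

View pics/c2.png

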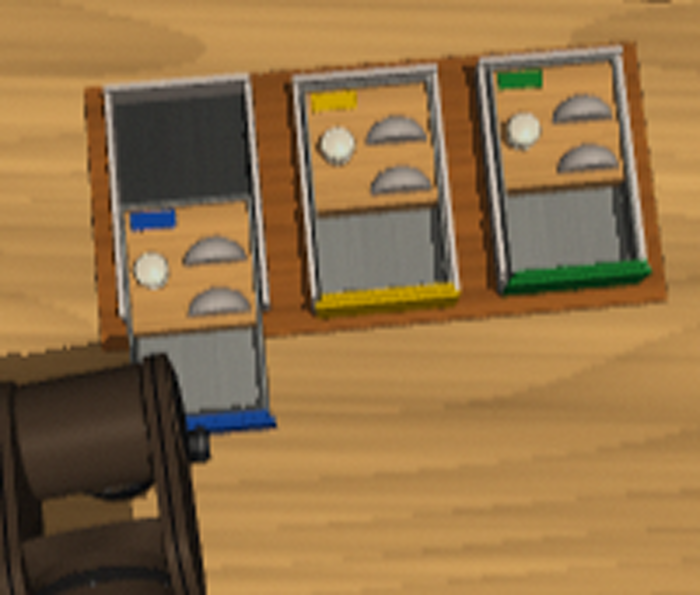

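The arm hides only blue's left half, and nothing is displaced: the blue lip is at crop (230,420). Moving sideways, then down.

Call:
send_rows:
  moves: "0 0 0 0 -0.2 0 -1;0 0 0 0 -0.2 0 -1;0 0 0 0 -0.2 0.3 -1;0 0 0 0 -0.2 0.5 -1;0 0 0 0 -0.2 0.68 -1;0 0 0 0 -0.2 0.68 -1;0 0 0 0 -0.2 0.68 -1"

```text
time: 2.65
eef_pos: [0.4364, 0.1548, 0.0712]
tcp_rot: [-0.062, 0.998, 0.0, 0.002]
contact_force: [-0.0, 0.2, 0.1]
opening: 0.004
finger_force: 0.0
```

Call:
send_rows:
  moves: "0 0 0 -0.06 0 0 -1;0 0 0 -0.12 0 0 -1;0 0 0 -0.18 0 0 -1;0 0 0 -0.24 0 0 -1;0 0 0 -0.3 0 0 -1;0 0 0 -0.36 0 0 -1;0 0 0 -0.42 0 0 -1;0 0 0 -0.47 0 0 -1;0 0 0 -0.5 0 0 -1"

```text
time: 3.78
eef_pos: [0.5349, 0.166, 0.0692]
tcp_rot: [-0.061, 0.998, -0.0, -0.0]
contact_force: [-0.6, -1.0, -0.1]
opening: 0.001
finger_force: 0.9
```

```bash
python3 - <<'E'
from h import *
to((.435,.155,.07))
c=cam('wrist'); save(c,'w1.png')
E
```

```text
t 3.775 pos [0.5349 0.166  0.0692] yaw(tool y) 6.99 z [-0. -0. -1.] F [-0.63 -0.96 -0.11] shift [ 0.503  0.006 -0.004]
```

View pics/w1.png

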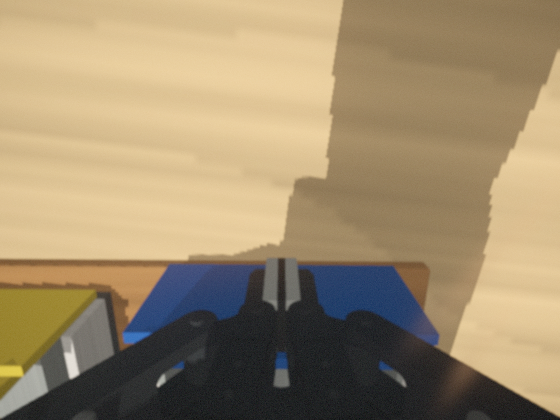

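The fingers are on the centre of the blue front (about 282,290). Blue is nearly level with the yellow front (left). I'll push on gently until the stop.

Call:
send_rows:
  moves: "0 0 0 -0.03 0 0 -1;0 0 0 -0.06 0 0 -1;0 0 0 -0.08 0 0 -1;0 0 0 -0.1 0 0 -1"

```text
time: 4.32
eef_pos: [0.5543, 0.1685, 0.0692]
tcp_rot: [-0.061, 0.998, -0.0, -0.0]
contact_force: [-1.8, -1.7, 0.2]
opening: -0.004
finger_force: 0.8
```

Call:
send_rows:
  moves: "0 0 0 -0.015 0 0 -1;0 0 0 -0.03 0 0 -1"

```text
time: 4.58
eef_pos: [0.5601, 0.1692, 0.0693]
tcp_rot: [-0.061, 0.998, -0.0, -0.0]
contact_force: [-8.8, -1.5, 3.1]
opening: 0.005
finger_force: 5.3
```

Call:
send_rows:
  moves: "0 0 0 -0.015 0 0 -1;0 0 0 -0.03 0 0 -1"

```text
time: 4.82
eef_pos: [0.56, 0.1692, 0.0692]
tcp_rot: [-0.062, 0.998, -0.001, -0.01]
contact_force: [-25.8, -6.5, 20.4]
opening: 0.002
finger_force: 13.2
```

Blue is at its stop: force rose with no travel. Backing off, rising and moving over the yellow pocket.

Call:
send_rows:
  moves: "0 0 0 0.15 0 0 -1;0 0 0 0.15 0 0 -1;0 0 0 0.15 0 -0.3 -1;0 0 0 0.15 0 -0.6 -1;0 0 0 0.15 0 -0.6 -1;0 0 0 0 -0.4 -0.6 -1;0 0 0 -0.2 -0.86 -0.6 -1;0 0 0 -0.2 -0.86 -0.6 -1;0 0 0 -0.2 -0.86 -0.6 -1;0 0 0 -0.2 -0.86 -0.6 -1"

```text
time: 6.08
eef_pos: [0.6268, 0.0041, 0.1884]
tcp_rot: [-0.061, 0.998, 0.0, -0.0]
contact_force: [0.0, 0.9, -0.4]
opening: 0.003
finger_force: 0.0
```

```bash
python3 - <<'E'
from h import *
to((.627,.006,.064))
c=cam('wrist'); save(c,'w2.png')
hsv=cv2.cvtColor(c['image'],cv2.COLOR_RGB2HSV)
m=cv2.inRange(hsv,(22,130,60),(34,255,255)); N,L,st,ce=cv2.connectedComponentsWithStats(m)
for i in range(1,N):
  if st[i,4]>300:
    r=cv2.minAreaRect(np.argwhere(L==i)[:,::-1].astype(np.float32)); b=cv2.boxPoints(r)
    print(st[i],[(p.round().tolist(),ray(c,*p,.086)[:2].round(3).tolist()) for p in b])
import pickle; pickle.dump(c,open('w2.pkl','wb'))
E
```

```text
t 6.075 pos [0.6268 0.0041 0.1884] yaw(tool y) 6.95 z [-0.001  0.001 -1.   ] F [ 0.02  0.92 -0.4 ] shift [-0.003  0.009  0.622]
[ 191  140  186   27 4439] [([191.0, 165.0], [0.599, -0.06]), ([191.0, 139.0], [0.582, -0.06]), ([376.0, 140.0], [0.568, 0.061]), ([376.0, 166.0], [0.585, 0.065])]
```

View pics/w2.png

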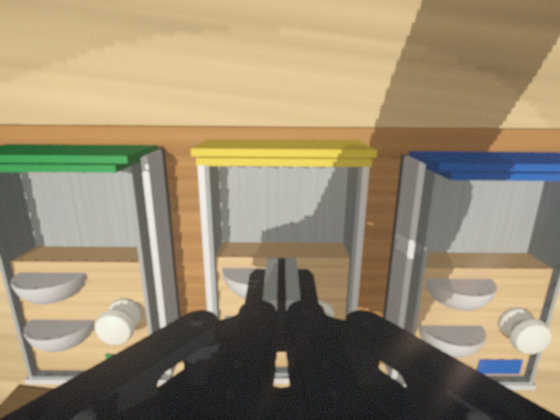

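The wrist view shows yellow's lip at rows 150–163 and its pocket (rows 165–245) empty. The fingers sit at the pocket's lateral centre, and blue (right) is home. Lip back is at x≈0.592 and the finger front face at 0.616, so I'm descending.

Call:
send_rows:
  moves: "0 0 0 0 0 0.2 -1;0 0 0 0 0 0.4 -1;0 0 0 0 0 0.55 -1;0 0 0 0 0 0.62 -1;0 0 0 0 0 0.62 -1"

```text
time: 6.75
eef_pos: [0.626, 0.0052, 0.0646]
tcp_rot: [-0.062, 0.998, 0.0, -0.001]
contact_force: [0.3, 0.3, -0.1]
opening: -0.0
finger_force: 0.0
```

Call:
send_rows:
  moves: "0 0 0 0.04 0 0 -1;0 0 0 0.08 0 0 -1;0 0 0 0.12 0 0 -1;0 0 0 0.16 0 0 -1;0 0 0 0.2 0 0 -1;0 0 0 0.24 0 0 -1;0 0 0 0.28 0 0 -1;0 0 0 0.32 0 0 -1"

```text
time: 7.75
eef_pos: [0.5628, -0.0038, 0.0654]
tcp_rot: [-0.061, 0.998, -0.0, 0.0]
contact_force: [0.8, 0.4, 1.6]
opening: -0.004
finger_force: 0.9
```

Call:
send_rows:
  moves: "0 0 0 0.04 0 0 -1;0 0 0 0.08 0 0 -1;0 0 0 0.12 0 0 -1;0 0 0 0.16 0 0 -1;0 0 0 0.2 0 0 -1;0 0 0 0.24 0 0 -1;0 0 0 0.28 0 0 -1;0 0 0 0.32 0 0 -1;0 0 0 0.35 0 0 -1;0 0 0 0.37 0 0 -1;0 0 0 0.38 0 0 -1"

```text
time: 9.12
eef_pos: [0.4875, -0.013, 0.0653]
tcp_rot: [-0.061, 0.998, -0.0, -0.0]
contact_force: [2.1, 1.6, 0.5]
opening: 0.001
finger_force: 0.8
```

Call:
send_rows:
  moves: "0 0 0 0.015 0 0 -1;0 0 0 0.03 0 0 -1"

```text
time: 9.38
eef_pos: [0.4817, -0.0137, 0.0652]
tcp_rot: [-0.061, 0.998, 0.0, -0.0]
contact_force: [1.9, 1.4, 1.0]
opening: 0.002
finger_force: 0.8
```

Call:
send_rows:
  moves: "0 0 0 0.015 0 0 -1;0 0 0 0.025 0 0 -1"

```text
time: 9.62
eef_pos: [0.4766, -0.0143, 0.0653]
tcp_rot: [-0.061, 0.998, 0.0, -0.0]
contact_force: [1.2, 1.0, 0.3]
opening: 0.002
finger_force: 0.8
```

Call:
send_rows:
  moves: "0 0 0 0.015 0 0 -1;0 0 0 0.03 0 0 -1"

```text
time: 9.88
eef_pos: [0.4764, -0.0146, 0.0658]
tcp_rot: [-0.059, 0.998, -0.0, 0.009]
contact_force: [24.4, 7.6, -15.8]
opening: -0.001
finger_force: 12.6
```

Call:
send_rows:
  moves: "0 0 0 0.01 0 0 -1;0 0 0 0.02 0 0 -1"

```text
time: 10.12
eef_pos: [0.4765, -0.015, 0.0668]
tcp_rot: [-0.058, 0.998, -0.0, 0.015]
contact_force: [36.6, 11.4, -27.4]
opening: 0.002
finger_force: 18.7
```

At the stop. Releasing the lip, then rising and moving clear.

Call:
send_rows:
  moves: "0 0 0 -0.05 0 0 -1;0 0 0 -0.15 0 0 -1;0 0 0 -0.15 0 0 -1;0 0 0 -0.15 0 -0.2 -1;0 0 0 -0.15 0 -0.5 -1;0 0 0 -0.15 0 -0.9 -1;0 0 0 -0.15 0 -0.9 -1;0 0 0 -0.15 0.9 -0.9 -1;0 0 0 -0.15 0.9 -0.9 -1;0 0 0 -0.15 0.9 -0.9 -1;0 0 0 -0.15 0.9 -0.9 -1"

```text
time: 11.5
eef_pos: [0.4725, 0.1693, 0.2435]
tcp_rot: [-0.064, 0.998, -0.0, -0.002]
contact_force: [0.1, -0.7, -0.5]
opening: 0.003
finger_force: 0.0
```

```bash
python3 - <<'E'
from h import *
to((.627,.006,.064))
c=cam('scene'); big=cv2.resize(c['image'][150:320,100:400],None,fx=2.6,fy=2.6,interpolation=cv2.INTER_CUBIC); cv2.imwrite('pics/s3.png',big[:,:,::-1])
E
```

```text
t 11.5 pos [0.4725 0.1693 0.2435] yaw(tool y) 7.31 z [-0.004 -0.001 -1.   ] F [ 0.05 -0.65 -0.48] shift [-0.666 -0.908  0.895]
```

View pics/s3.png

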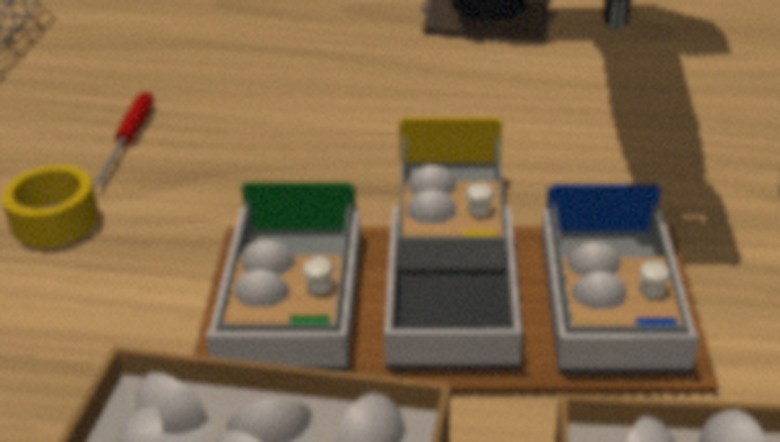

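Yellow is fully out (front at 450,140). Green (300,205) and blue (605,205) are home, and all three knobs stand, at (318,275), (480,200) and (653,278). Handing in.

```bash
python3 -c "
from plant import ctrl
print(ctrl.sign_off())"
```

```text
the job is handed in; nothing more can be done
None
```

I pushed the blue tray home to its stop, then drew the yellow tray out to its stop by its lip; in the last picture the green tray was home and all three knobs were standing, and I handed the job in (no verdict came back).

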